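# Monthly test of a residual-current breaker

## Task

Do the monthly safety test of the orange-framed power distributor: press its yellow test button until the black breaker lever drops by itself, then lift that lever fully up again so that it latches and stays on. Leave the blue-framed distributor switched on and do not shift the things lying about.

Things in the scene. Friction and masses are not known exactly. Their poses are not given: they have to be found in the camera images.
- orange: power distributor with an orange tube frame, 223 deep over outlets and rear gland, 172 wide, 219 high over its carrying handle; it does not move. Origin: centre of its underside; x to its back, y to its left, z up. Its front panel slopes at 45 degrees, facing -x and up, under a drip brow (heights 174 to 195 with its frame) whose front edge is at x = -60.
- orange_face (a point): point on the light grey face of the orange distributor's breaker. Axes: x up the slope, y left, z out of the face. In mm here: face x -48 to 44, y -64 to 64; lever hinge line along y at x 0, z -8, lever centred at y 26; test button at x 12, y -38; underside of the brow's front edge at x 45, z 51. Frame tubes 14 thick run along both sides at y = -79 and 79.
- orange_button (a point): centre of the outer end of the orange distributor's round yellow test button, 22 in diameter, standing 11 out of the face; it is pressed in along this point's -z (square to the sloping face) against a spring.
- orange_test (a joint): travel of that test button in m: 0 = out, 0.009 = fully in; the breaker trips at about 0.005, with 4 to 6 N.
- orange_tip (a point): middle of the free end of the orange distributor's black breaker lever, 50 from its hinge line, moving with it. The lever is a flat bar 36 wide (along y) and 11 thick; it stands 33 (up) to 39 (dropped) out of the face.
- orange_lever (a joint): angle of that lever in rad: about 0 = up (on, latched, leaning 35 degrees up the slope from the face's normal), 0.96 = dropped (off, leaning 20 degrees down the slope). A spring pulls it down. To latch, lift it to its stop beyond 0 (at -0.15) with 3 to 6 N at its end; let go, it then rests near 0. The latch yields only to the test button.
- blue: a second distributor of the same make and size with a blue tube frame, on and to be left on. Origin and axes as for the orange one.
- blue_lever (a joint): angle of the blue distributor's breaker lever in rad, 0 = up (on), 0.96 = dropped.
- log_pad: order pad used as the test log, 152 x 104 x 11, lying on the table in front of the robot; origin: centre of its underside
- marker: felt marker lying on the table, 140 long, 18 thick; origin: centre of its underside
- stapler: plier stapler lying on its side, 168 long, 19 high; origin: centre of its underside
- black_tape: roll of black insulating tape lying flat, 61 in diameter, 19 high; origin: centre of its underside
- driver: screwdriver with a red handle lying on the table, 188 long, 26 high; origin: centre of its underside
- dish: small white oblong dish, 112 x 128, 38 high; origin: centre of its underside

How it is judged (in metres and radians):
On the way, in this order (a step that is already met when the one before it is completed fails the run):
1. the orange distributor's test button is pressed and its lever has dropped, untouched (value of joint orange_lever above 0.75 rad and value of joint orange_test above 0.002 m and contact force between the fingers and orange_lever below 0.5 N), for 0.02 s.
2. the lever is lifted fully up again with the button out (value of joint orange_lever below 0.08 rad and value of joint orange_test below 0.002 m), for 0.2 s.
At the end, for the whole second after the job is handed in: The orange distributor's lever stays up on its latch by itself (within 0.08 rad of the on position), its test button is out (under 2 mm), and the blue distributor's lever is still up (within 0.08 rad) (all of step 2 and value of joint blue_lever below 0.08 rad); the robot touches nothing.
It fails at once if the blue distributor's lever is dropped (value of joint blue_lever above 0.3 rad).
It fails at once if something lying about is shifted by more than 3 cm (distance of any of log_pad, marker, stapler, black_tape, driver, dish from where it was at the start of the episode above 0.03 m).
It also fails if it takes over 45 s, if anything falls off the work surface, if the arm or the gripper's body presses on something with over 40 N, if the wrist force passes 120 N, or if a joint passes its speed limit or range.

## Robot

A 7-joint arm with a two-finger parallel gripper is mounted at the origin on a cart in front of the work surface, level with it; the furniture and walls round the work are solid. World frame = base frame: x ahead of the robot, y to its left, z up, the work surface at z = 0. Lengths are in mm, angles in rad, forces in N, time in s.
With the tool pointing down it reaches from about 400 to 875 mm from the base axis. Payload 4.4 kg.
Tool frame: the origin (TCP) lies on the centre line of the jaws, within the pads' length; the fingertips stand 14 mm ahead of it and the grasp point (between the pads) lies 5 mm behind it (tips_ahead is the distance from the TCP to the fingertips, in mm); z points along the fingers, y is the line along which they close (so a half turn about z gives the same grasp; the last joint's range is limited). The gripper opens to 85 mm and grips with 20 to 120 N. Pads are 22 mm wide; open, the fingers measure 114 mm over their backs; the gripper's body (76 mm by 85 mm) begins 54 mm behind the grasp point. The pads swing forward as they close: fully open they stand 13 mm farther back than shut.
Start: joints at [1.152, 0.628, 0.038, 1.517, -0.027, 0.996, -0.02], TCP at [224.62, -609.97, 245.313] pointing down, gripper open.
Joint ranges: [-3.06, 3.06], [-0.37, 2.12], [-1.25, 1.32], [0.18, 2.47], [-1.1, 4.24], [0.23, 1.98], [-2.94, 2.94]. Speed limits (rad/s): [2.57, 2.57, 3.14, 3.14, 3.14, 3.14, 3.14].

## Interface

Orientations are given as [roll, pitch, yaw] about the fixed x, y, z axes, in that order (R = Rz(yaw) Ry(pitch) Rx(roll)).
In Python, from cell import * gives the robot as it stands.
- The arm moves only by the tool move_arm, never from a script. Its argument "rows" is text: rows parted by semicolons, each of 7 numbers parted by spaces: the shift along the tool's x, y, z scaled (see below), then the turn, a rotation vector about the tool's x, y, z scaled (see below), then the closure, from -1 (fully open) to 1 (shut). A call has 1 to 12 rows; each row is the pose to reach, as a shift and turn from the pose commanded when the call began, along the tool's axes at that moment; what a row does not reach only later rows make up. The controller multiplies each number of a shift by 0.3 m and each number of a turn by pi/2 rad. A row lasts 1/12 s, in which the tool goes at most 41.7 mm and 7.16 degrees, less where a joint would pass 70% of its speed; a pose out of reach is approached as far as the arm can. A call with a number of a shift or a turn outside -1 to 1 is refused whole. A call with a gripper value outside its range is refused whole. The fingers move at their own pace and stop on an object; the grip force is fixed at half the most. Time passes only in rows, so rows that repeat a pose let the fingers close. It gives the time, the measured TCP pose, the force, the opening and the grip force at its end, in the units of the state.
- read_state(): the state, without advancing time (a new reading comes with each control period).
- get_image(name): name is "side" or "top"; returns a dict with "img" (420x560x3 uint8, red, green, blue), "vfov" (degrees; the focal length in pixels is half the picture's height over the tangent of half this angle, whatever the lens; pixels are square), "cx", "cy" (the principal point, pixels), "k1" (the pictures are not rectified: a ray, as slopes to the right and down, at radius r is drawn at 1 + k1 r^2 times it, then the intrinsics apply), "extrinsics" (4x4, takes a point from camera to world coordinates). Camera axes: x right, y up, looking along -z (the intrinsics and any distortion apply to the point x, -y, -z); pixel columns grow to the right and rows downward; lengths in mm; the calibration is good to about 2 mm. A picture is of the moment at which its call begins. There is no depth.
- finish_job(): hands the job in; it is judged then, once.
The state is a dict: "clock": time; "qpos": joint angles; "qd": joint speeds; "tau": joint torques, N m; "eef_pos": TCP position; "tool_rot": TCP orientation; "force": force on the tool from outside, world axes, zero at the start; "torque": the same for the moment, N m; "width": finger opening in mm; "gripper_force": force on a finger pad.
Only numpy, scipy, OpenCV 4.12 (cv2) and the standard library are available. Lean on these libraries where they do the work, as an engineer would, in place of code of your own. Each camera call takes 0.05 s, during which the arm holds its last target. There are 200 camera calls.

## Working session

There is one attempt and no reset: what is moved stays moved. The work goes in short steps, Python scripts to look and compute and a tool call to move; the robot and the scene stay as the last step left them, time stands still between calls to the robot, and variables do not carry over. Pictures are saved under pics/ and viewed, at most 10 in all, crops included, and the job is handed in when it is done.

Besides the shell and the picture viewer there is one more tool, called after "Emit:" as name(argument=value, ...) on one line, values as JSON. move_arm: Moves the arm, as the interface text tells. Its arguments: {"type":"object","properties":{"rows":{"type":"string"}},"required":["rows"]}

```bash
mkdir -p pics
python3 - <<'E'
from cell import *
import cv2,numpy as np
for n in("side","top"):
    d=get_image(n); cv2.imwrite(f"pics/{n}0.png",d["img"][:,:,::-1]); print(n,d["vfov"],d["cx"],d["cy"],d["k1"],np.round(d["extrinsics"],4).tolist())
s=read_state();print(s)
E
```

```text
side 53.91179071862605 288.76073808161146 212.47748973596137 -0.11480256170677601 [[-0.9991, -0.0224, 0.0347, 584.4879], [0.0414, -0.5328, 0.8452, 941.4561], [-0.0005, 0.8459, 0.5333, 731.4135], [0.0, 0.0, 0.0, 1.0]]
top 52.797275453056116 282.06339962028386 206.33562143570828 -0.005998352958276017 [[0.0062, 0.9815, -0.1916, 316.8654], [-0.9997, 0.0104, 0.0209, -6.8602], [0.0225, 0.1914, 0.9813, 1386.8212], [0.0, 0.0, 0.0, 1.0]]
{'clock': 0.1, 'qpos': array([ 1.15217487,  0.62925691,  0.03845931,  1.51824014, -0.02701874,
        0.99633208, -0.01998143]), 'qd': array([ 0.00179158, -0.00179346,  0.00048517, -0.00357777,  0.00021572,
        0.00063665,  0.00080399]), 'tau': array([ 3.05867237e-03, -5.64529467e+01,  1.23074222e+00, -1.93972188e+01,
        1.14116591e-02,  5.46418931e-03,  2.38348400e-05]), 'eef_pos': array([ 224.44793652, -609.45172575,  244.48809218]), 'tool_rot': array([-3.13987441e+00,  9.97497110e-06,  3.52818705e-01]), 'force': array([ 0.53540989,  0.37068764, -0.12289869]), 'torque': array([ 0.00200521,  0.00799953, -0.08654225]), 'gripper_force': 0.0, 'width': 85.5324107147162}
```

View pics/side0.png

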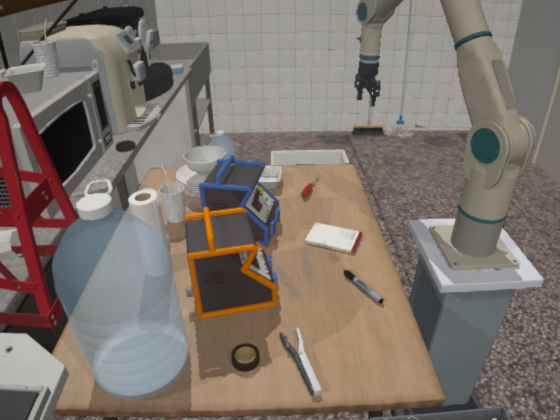

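View pics/top0.png

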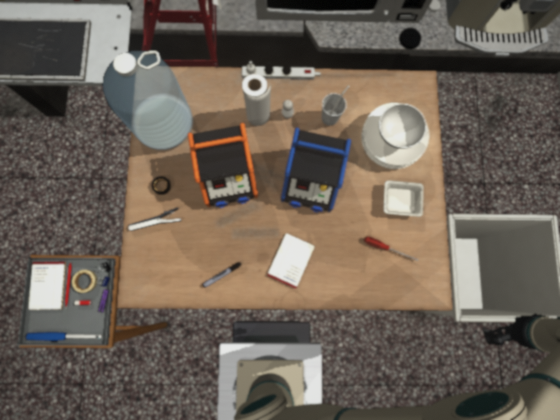

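The side view shows the orange distributor around (232,262) with blue behind it at (240,205). In the top view orange is at (225,168) and blue at (317,170). I'll zoom in on both.

```bash
cat > h.py <<'E'
import numpy as np,cv2
def K(d):
    f=210/np.tan(np.radians(d["vfov"]/2)); return np.array([[f,0,d["cx"]],[0,f,d["cy"]],[0,0,1.]])
def ray(d,u,v):
    p=cv2.undistortPoints(np.array([[[u,v]]],float),K(d),np.array([d["k1"],0,0,0,0.]))[0,0]
    # k1 convention same as OpenCV: xd=x(1+k1 r^2)
    E=d["extrinsics"]; r=E[:3,:3]@np.array([p[0],-p[1],-1]); return E[:3,3],r/np.linalg.norm(r)
def onz(d,u,v,z):
    o,r=ray(d,u,v); return o+r*(z-o[2])/r[2]
def tri(d1,p1,d2,p2):
    o1,r1=ray(d1,*p1);o2,r2=ray(d2,*p2)
    t=np.linalg.lstsq(np.c_[r1,-r2],o2-o1,rcond=None)[0]
    a,b=o1+t[0]*r1,o2+t[1]*r2; return (a+b)/2,np.linalg.norm(a-b)
def proj(d,P):
    E=np.linalg.inv(d["extrinsics"]);c=E[:3,:3]@P+E[:3,3]
    x=np.array([c[0],-c[1]])/-c[2];x=x*(1+d["k1"]*x@x);k=K(d);return k[0,0]*x+k[:2,2]
E
python3 - <<'E'
import cv2,numpy as np
t=cv2.imread("pics/top0.png");s=cv2.imread("pics/side0.png")
a=cv2.resize(t[115:220,180:280],None,fx=5.6,fy=5.6,interpolation=cv2.INTER_CUBIC)[:590,:]
cv2.imwrite("pics/c1.png",a); 
b=cv2.resize(s[200:320,180:290],None,fx=5,fy=5,interpolation=cv2.INTER_CUBIC);cv2.imwrite("pics/c2.png",b)
E
```

```text
(no output)
```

View pics/c1.png

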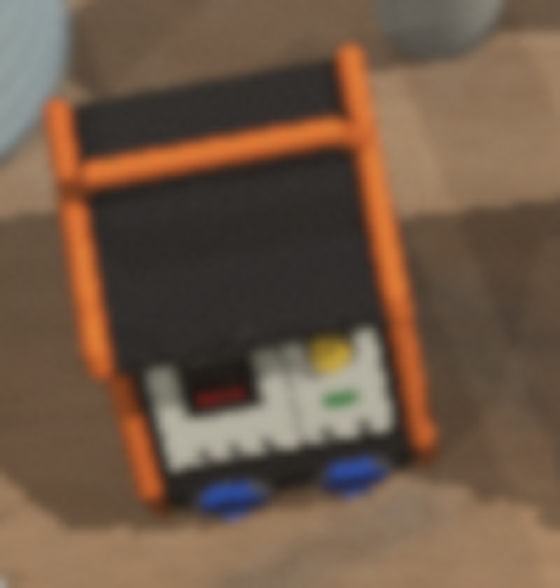

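View pics/c2.png

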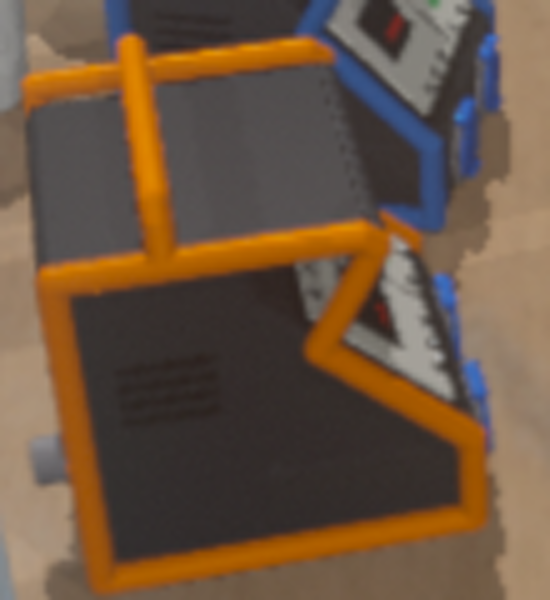

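The top crop shows the yellow button at (330,353), the lever at (220,385) with its red marking, and the orange tubes' rear ends at (62,105) and (350,50). In the side crop the brow's tube corners are at (372,235) and (52,272) on the left, and (30,85) and (325,50) on the right.

Run:
```python
from cell import *
from h import *
T=get_image("top");S=get_image("side");np.set_printoptions(precision=1,suppress=True)
tp=lambda u,v:((u+.5)/5.6-.5+180,(v+.5)/5.6-.5+115)
sp=lambda u,v:((u+.5)/5-.5+180,(v+.5)/5-.5+200)
for n,a,b in[("FL",(372,235),(97,365)),("RL",(52,272),(62,108)),("RR",(30,85),(350,52)),("HL",(158,250),(72,183)),("faceLowL",(448,397),(170,468)),]:
    print(n,tri(S,sp(*a),T,tp(*b)))
im=cv2.cvtColor(T["img"],cv2.COLOR_RGB2HSV)
# button
m=cv2.inRange(im,(22,140,120),(32,255,255)); m[:170]=0;m[200:]=0;m[:,:230]=0;m[:,250:]=0
u=cv2.moments(m,True);c=(u["m10"]/u["m00"],u["m01"]/u["m00"]);print("btn px",c,u["m00"],onz(T,*c,122.4))
# orange mask hull / tubes at z 188
for n,p,z in [("RLtop",(62,105),188),("RRtop",(350,50),188),("FLtop",(97,362),188),("bottomL",(152,490),60),("bottomR",(427,445),60),("faceLL",(170,470),72),("faceLR",(393,428),72)]:
    print(n,onz(T,*tp(*p),z))
# blue too
```

```text
FL (array([629.1, 216.1, 187. ]), np.float64(3.49206460693213))
RL (array([766.8, 240.4, 189.9]), np.float64(0.023525126959841536))
RR (array([801.7,  88.9, 188.1]), np.float64(0.7182585022275426))
HL (array([722.7, 232.2, 194.5]), np.float64(1.8324647703789474))
faceLowL (array([599. , 193.5,  72.4]), np.float64(3.2012690478024646))
btn px (238.44, 177.8) 25.0 [651.8 101.1 122.4]
RLtop [769.2 240.9 188. ]
RRtop [802.5  89.  188. ]
FLtop [628.7 216.1 188. ]
bottomL [587.1 205.3  60. ]
bottomR [615.2  49.3  60. ]
faceLL [596.3 193.7  72. ]
faceLR [622.1  68.3  72. ]
```

```bash
cat > plan.py <<'E'
from cell import *
from h import *
from scipy.spatial.transform import Rotation as Ro
np.set_printoptions(precision=4,suppress=True)
yaw=.195; C=np.array([697.2,148.6,0]); Rd=Ro.from_euler('z',yaw).as_matrix()
s=.5**.5; Rf=Rd@np.array([[s,0,-s],[0,1,0],[s,0,s]]); O=C+Rd@[-55.8,0,106.1]
Rt=Ro.from_euler('xyz',[np.pi,-np.pi/4,yaw])
face=lambda x,y,z:O+Rf@[x,y,z]
def go(tcp,rot=Rt):
    st=read_state();R=Ro.from_euler('xyz',st["tool_rot"])
    print("clock",st["clock"],"tcp",st["eef_pos"],"F",st["force"],"w",st["width"],"q",st["qpos"])
    print("shift",R.inv().apply(tcp-st["eef_pos"])/300,"turn",(R.inv()*rot).as_rotvec()/(np.pi/2))
def tip(x,y,z): return face(x,y,z+14)  # fingertip centre at face x,y,z
def where():
    st=read_state();p=Rf.T@(st["eef_pos"]-O);p[2]-=14
    print("tip in face",p,"F face",Rf.T@st["force"],"rot err",(Ro.from_euler('xyz',st["tool_rot"]).inv()*Rt).as_rotvec(),st["clock"],st["width"])
E
python3 - <<'E'
from plan import *
print(face(12,-38,11),tip(12,-38,120)); go(np.array([480,70,330.]))
E
```

```text
[650.5144 100.645  122.3635] [565.1886  83.7924 209.3376]
clock 0.2 tcp [ 224.4976 -609.6313  244.7516] F [-0.0359 -0.2814 -0.973 ] w 85.24160850815792 q [ 1.1522  0.629   0.0385  1.518  -0.027   0.9963 -0.02  ]
shift [ 1.5819 -1.832  -0.2821] turn [-0.0401  0.499   0.0949]
```

Emit:
move_arm(rows="0.08 -0.09 -0.05 0 0 0 1; 0.16 -0.18 -0.1 0 0 0 1; 0.24 -0.28 -0.14 0 0 0 1; 0.32 -0.37 -0.17 0 0 0 1; 0.4 -0.46 -0.2 0 0 0 1; 0.48 -0.55 -0.22 0 0 0 1; 0.56 -0.64 -0.24 0 0 0 1; 0.64 -0.73 -0.26 0 0 0 1; 0.72 -0.82 -0.28 0 0 0 1; 0.8 -0.92 -0.28 0 0 0 1; 0.8 -0.92 -0.28 0 0 0 1")

```text
clock: 1.12
eef_pos: [357.3, -260.6, 329.7]
tool_rot: [-3.139, -0.003, 0.363]
force: [-0.3, 0.1, 0.5]
width: 0.0
gripper_force: 0.0
```

Run:
```python
from plan import *
go(np.array([480,70,330.]))
```

```text
clock 1.1167 tcp [ 357.2572 -260.6007  329.7387] F [-0.3463  0.0996  0.5019] w 0.02423922374866644 q [ 0.6077  0.2276 -0.0468  1.9413  0.0076  0.9735 -0.6495]
shift [ 0.7742 -0.8846  0.0041] turn [-0.0441  0.497   0.1008]
```

Emit:
move_arm(rows="0.08 -0.09 0 0 0.04 0.01 1; 0.16 -0.18 0 0 0.08 0.02 1; 0.24 -0.28 0 -0.01 0.12 0.03 1; 0.32 -0.37 0 -0.01 0.17 0.04 1; 0.4 -0.46 0 -0.02 0.21 0.05 1; 0.48 -0.55 0 -0.02 0.25 0.05 1; 0.56 -0.64 0 -0.03 0.29 0.06 1; 0.64 -0.73 0 -0.03 0.33 0.07 1; 0.7 -0.8 0 -0.04 0.38 0.08 1; 0.77 -0.88 0 -0.04 0.44 0.1 1; 0.77 -0.88 0 -0.04 0.5 0.1 1; 0.77 -0.88 0 -0.04 0.5 0.1 1")

```text
clock: 2.12
eef_pos: [469.2, 26.4, 332.5]
tool_rot: [-3.135, -0.552, 0.225]
force: [-0.1, -0.9, 0.1]
width: -0.2
gripper_force: 0.0
```

Run:
```python
from plan import *
go(tip(12,-38,70)); where()
```

```text
clock 2.1167 tcp [469.2107  26.4042 332.4545] F [-0.0724 -0.8871  0.0934] w -0.22157486695587586 q [-0.3105  0.0564  0.2837  2.3241 -0.5148  0.2521 -0.9083]
shift [ 0.1254 -0.107   0.6982] turn [-0.016   0.1488  0.0148]
tip in face [ 24.6135 -75.7032 281.5002] F face [-0.1057 -0.8563  0.2378] rot err [-0.0251  0.2337  0.0232] 2.1167 -0.22157486695587586
```

Emit:
move_arm(rows="0.05 -0.04 0.1 0 0.02 0 1; 0.1 -0.08 0.2 0 0.06 0 1; 0.12 -0.1 0.3 -0.01 0.1 0.01 1; 0.12 -0.1 0.4 -0.01 0.15 0.01 1; 0.12 -0.1 0.5 -0.01 0.15 0.01 1; 0.12 -0.1 0.5 -0.01 0.15 0.01 1; 0.12 -0.1 0.5 -0.01 0.15 0.01 1")

```text
clock: 2.7
eef_pos: [569.2, 66.4, 380.6]
tool_rot: [-3.131, -0.719, 0.205]
force: [0.5, 1.2, 0.1]
width: -0.2
gripper_force: 0.0
```

Run:
```python
from plan import *
go(tip(12,-38,70)); where()
```

```text
clock 2.7 tcp [569.1886  66.4017 380.6491] F [0.5234 1.1953 0.1363] w -0.19937971572681537 q [-0.7819  0.1578  0.7586  2.1971 -1.0995  0.2332 -0.4219]
shift [-0.3661 -0.052   0.5957] turn [-0.011   0.0422  0.0044]
tip in face [133.5276 -55.8361 240.7435] F face [ 0.6233  1.0713 -0.4305] rot err [-0.0173  0.0663  0.0068] 2.7 -0.19937971572681537
```

```bash
cat > fk.py <<'E'
import numpy as np,itertools
from scipy.spatial.transform import Rotation as Ro
from scipy.optimize import least_squares
D=[([1.15217,.62907,.03846,1.51824,-.02702,.99633,-.01998],[224.6,-609.6,244.7],[-3.1399,0,.3528]),
([.6077,.2276,-.0468,1.9413,.0076,.9735,-.6495],[357.26,-260.6,329.74],[-3.139,-.003,.363]),
([-.3105,.0564,.2837,2.3241,-.5148,.2521,-.9083],[469.21,26.4,332.45],[-3.135,-.552,.225]),
([-.7819,.1578,.7586,2.1971,-1.0995,.2332,-.4219],[569.19,66.4,380.65],[-3.131,-.719,.205])]
def fk(q,p):
    h,L1,L2,L3,s1,s3,s5,s7,o7,x1=p
    y=lambda a:Ro.from_euler('y',a);z=lambda a:Ro.from_euler('z',a)
    A=z(s1*q[0])*y(q[1])*z(s3*q[2]);P=np.array([0,0,h])+A.apply([x1,0,L1])
    B=A*y(q[3]);P=P+B.apply([-x1,0,0]);B=B*z(s5*q[4]);P=P+B.apply([0,0,L2]);G=B*y(q[5])*z(s7*q[6]+o7);return P+G.apply([0,0,L3]),G
def res(v,sg):
    p=[*v[:4],*sg,v[4],v[5]];r=[]
    for q,P,E in D:
        a,G=fk(q,p);r+=[*(a-P)/100,*(G.inv()*Ro.from_euler('xyz',E)).as_rotvec()]
    return r
best=None
for sg in itertools.product([1,-1],repeat=4):
  for o in(0,1.57,3.14,-1.57):
    f=least_squares(res,[257,555,386,250,o,0],args=(sg,),loss='linear')
    if best is None or f.cost<best[0]:best=(f.cost,[*f.x[:4],*sg,f.x[4],f.x[5]])
P0=best[1]
if __name__=="__main__":print(best[0],np.round(P0,3))
E
python3 fk.py
```

```text
0.1372157746629503 [358.334 523.127 393.828 317.161  -1.     -1.     -1.     -1.      1.571
   5.093]
```

```bash
cat >> fk.py <<'E'
    for sg in itertools.product([1,-1],repeat=4):
        for o in(0,1.57,3.14,-1.57):
            f=least_squares(res,[257,555,386,250,o,0],args=(sg,))
            if f.cost<3: print(sg,round(f.cost,3),np.round(f.x,2))
    print(np.round(np.array(res([*P0[:4],P0[8],P0[9]],P0[4:8])).reshape(4,6),3))
E
python3 fk.py
```

```text
File "fk.py", line 25
    for sg in itertools.product([1,-1],repeat=4):
IndentationError: unexpected indent
```

```bash
sed -i 's/^if __name__.*/if __name__=="__main__":\n    print(best)/' fk.py; python3 fk.py
```

```text
(np.float64(0.1372157746629503), [np.float64(358.33438553630236), np.float64(523.1265311149552), np.float64(393.82826543199997), np.float64(317.1605802697348), -1, -1, -1, -1, np.float64(1.5709930212186907), np.float64(5.092942446417825)])
(-1, -1, 1, -1) 2.143 [ 51.32 519.63 199.98 180.35   2.37 125.78]
(-1, -1, 1, -1) 2.143 [ 51.32 519.63 199.98 180.35   2.37 125.78]
(-1, -1, 1, -1) 2.143 [ 51.32 519.63 199.98 180.35   2.37 125.78]
(-1, -1, 1, -1) 2.143 [ 51.32 519.63 199.98 180.35  -3.92 125.78]
(-1, -1, -1, 1) 0.989 [358.33 523.13 393.83 317.16   2.57   5.09]
(-1, -1, -1, 1) 0.989 [358.33 523.13 393.83 317.16   2.57   5.09]
(-1, -1, -1, 1) 0.989 [358.33 523.13 393.83 317.16   2.57   5.09]
(-1, -1, -1, 1) 0.989 [358.33 523.13 393.83 317.16  -3.71   5.09]
(-1, -1, -1, -1) 0.137 [358.33 523.13 393.83 317.16   1.57   5.09]
(-1, -1, -1, -1) 0.137 [358.33 523.13 393.83 317.16   1.57   5.09]
(-1, -1, -1, -1) 0.137 [358.33 523.13 393.83 317.16   1.57   5.09]
(-1, -1, -1, -1) 0.137 [358.33 523.13 393.83 317.16   1.57   5.09]
[[ 0.233  0.149  0.062  0.    -0.    -0.   ]
 [ 0.235  0.187  0.025 -0.    -0.     0.   ]
 [ 0.015  0.249 -0.032  0.     0.     0.   ]
 [-0.073  0.177 -0.055  0.    -0.    -0.   ]]
```

```bash
cat > fk.py <<'E'
import numpy as np,json
from scipy.spatial.transform import Rotation as Ro
y=lambda a:Ro.from_euler('y',a).as_matrix();z=lambda a:Ro.from_euler('z',a).as_matrix()
def chain(q):
    A1=z(-q[0]);A2=A1@y(q[1]);A3=A2@z(-q[2]);A4=A3@y(q[3]);A5=A4@z(-q[4]);A6=A5@y(q[5]);G=A6@z(-q[6]+np.pi/2)
    M=np.c_[np.eye(3),A1[:,:2],A2[:,:2],A3,A4[:,:2],A5,A6]
    return M,G
D=json.load(open("d.json"))
M=np.vstack([chain(q)[0] for q,P in D]);b=np.hstack([P for q,P in D])
# unknowns: base3, A1xy, A2xy, A3xyz, A4xy, A5xyz, A6xyz ; nominal lengths + ridge
x0=np.zeros(18);x0[2]=358;x0[9]=523;x0[14]=394;x0[17]=317
w=np.ones(18)*.03;w[[2,9,14,17]]=.001;w[:2]=.1
X=x0+np.linalg.lstsq(np.vstack([M,np.diag(w)]),np.r_[b-M@x0,np.zeros(18)],rcond=None)[0]
def fk(q):
    m,G=chain(q);return m@X,Ro.from_matrix(G)
if __name__=="__main__":print(np.round(X,1),np.abs(M@X-b).max())
E
cat > d.json <<'E'
[[[1.15217,0.62907,0.03846,1.51824,-0.02702,0.99633,-0.01998],[224.6,-609.6,244.7]],
[[0.6077,0.2276,-0.0468,1.9413,0.0076,0.9735,-0.6495],[357.26,-260.6,329.74]],
[[-0.3105,0.0564,0.2837,2.3241,-0.5148,0.2521,-0.9083],[469.21,26.4,332.45]],
[[-0.7819,0.1578,0.7586,2.1971,-1.0995,0.2332,-0.4219],[569.19,66.4,380.65]]]
E
python3 fk.py
```

```text
[ 3.000e-01 -3.000e-01  3.392e+02 -8.000e-01 -5.100e+00 -8.000e-01
 -5.100e+00  2.000e-01 -7.800e+00  5.597e+02 -6.000e-01 -7.800e+00
  1.100e+00 -1.200e+00  3.827e+02 -6.000e-01 -1.200e+00  3.388e+02] 0.023918839310120177
```

```bash
cat > ik.py <<'E'
from fk import *
from scipy.optimize import least_squares
lo=np.array([-3.06,-.37,-1.25,.18,-1.1,.23,-2.94]);hi=np.array([3.06,2.12,1.32,2.47,4.24,1.98,2.94])
def ik(P,R,q0,reg=.002,m=.06):
    f=lambda q:np.r_[(fk(q)[0]-P)/100,(R.inv()*fk(q)[1]).as_rotvec(),reg*(q-q0)]
    s=least_squares(f,np.clip(q0,lo+m+.01,hi-m-.01),bounds=(lo+m,hi-m));e=s.fun[:6];return s.x,np.linalg.norm(e)
E
python3 - <<'E'
from plan import *
from ik import *
rng=np.random.default_rng(0)
pts={"pre":tip(12,-38,60),"press":tip(12,-38,3),"lev0":tip(-48,26,20),"lev1":tip(12,26,20)}
for flip in(0,1):
  R=Rt*Ro.from_euler('z',np.pi*flip)
  sols=[]
  for k in range(60):
    q,e=ik(pts["press"],R,rng.uniform(lo,hi),reg=1e-4)
    if e<.01:sols.append(q)
  sols=np.array(sols);print("flip",flip,len(sols))
  for q in sols[np.argsort(sols[:,4])][::max(1,len(sols)//10)]:
    print(np.round(q,2),[round(ik(pts[k],R,q,1e-4)[1],3) for k in pts])
E
```

```text
flip 0 28
[ 0.52  1.11 -1.18  2.3   2.36  1.09  2.78] [np.float64(0.0), np.float64(0.0), np.float64(0.039), np.float64(0.0)]
[ 0.43  0.98 -0.97  2.3   2.46  0.94  2.57] [np.float64(0.0), np.float64(0.0), np.float64(0.039), np.float64(0.0)]
[ 0.34  0.9  -0.8   2.3   2.55  0.86  2.41] [np.float64(0.0), np.float64(0.0), np.float64(0.039), np.float64(0.0)]
[ 0.23  0.83 -0.62  2.3   2.67  0.79  2.23] [np.float64(0.0), np.float64(0.0), np.float64(0.039), np.float64(0.0)]
[ 0.14  0.8  -0.48  2.3   2.77  0.75  2.08] [np.float64(0.0), np.float64(0.0), np.float64(0.039), np.float64(0.0)]
[ 0.1   0.79 -0.42  2.3   2.82  0.73  2.01] [np.float64(0.0), np.float64(0.0), np.float64(0.039), np.float64(0.0)]
[ 0.08  0.78 -0.39  2.3   2.84  0.73  1.98] [np.float64(0.0), np.float64(0.0), np.float64(0.039), np.float64(0.0)]
[-0.01  0.76 -0.25  2.3   2.95  0.71  1.84] [np.float64(0.0), np.float64(0.0), np.float64(0.039), np.float64(0.0)]
[-0.13  0.75 -0.08  2.31  3.09  0.7   1.65] [np.float64(0.0), np.float64(0.0), np.float64(0.039), np.float64(0.0)]
[-0.58  0.86  0.6   2.32  3.6   0.83  0.95] [np.float64
[... 1209 characters left out ...]
at64(0.0)]
[ 0.3   0.87 -0.73  2.3   2.6   0.83 -0.8 ] [np.float64(0.0), np.float64(0.0), np.float64(0.039), np.float64(0.0)]
[ 0.25  0.84 -0.65  2.3   2.66  0.8  -0.89] [np.float64(0.0), np.float64(0.0), np.float64(0.039), np.float64(0.0)]
[ 0.17  0.81 -0.52  2.3   2.74  0.76 -1.02] [np.float64(0.0), np.float64(0.0), np.float64(0.039), np.float64(0.0)]
[ 0.15  0.8  -0.5   2.3   2.76  0.75 -1.05] [np.float64(0.0), np.float64(0.0), np.float64(0.039), np.float64(0.0)]
[-0.01  0.76 -0.25  2.3   2.95  0.71 -1.3 ] [np.float64(0.0), np.float64(0.0), np.float64(0.039), np.float64(0.0)]
[-0.34  0.77  0.22  2.31  3.33  0.73 -1.81] [np.float64(0.0), np.float64(0.0), np.float64(0.039), np.float64(0.0)]
```

```bash
cat > path.py <<'E'
import sys
from plan import *
from ik import *
R1=Rt*Ro.from_euler('z',np.pi)
def path(qs,n):
    # piecewise linear joint path through qs, n[i] rows per leg
    out=[]
    for a,b,k in zip(qs[:-1],qs[1:],n):
        out+=[a+(b-a)*(i+1)/k for i in range(k)]
    return out
def rows(Q,show=True,grip=1):
    st=read_state();P0=st["eef_pos"];R0=Ro.from_euler('xyz',st["tool_rot"])
    print("q",np.round(st["qpos"],3),"t",st["clock"],"tcp",P0.round(1))
    out=[]
    for q in Q[:12]:
        P,R=fk(q) if not isinstance(q,tuple) else q
        out.append(" ".join(f"{v:.2f}" for v in [*(R0.inv().apply(P-P0)/300),*((R0.inv()*R).as_rotvec()/(np.pi/2))])+f" {grip}")
    print("; ".join(out))
E
python3 - <<'E'
from path import *
q0=read_state()["qpos"]
qg,e=ik(tip(12,-38,110),R1,np.array([.1,.7,-.4,2.3,2.8,.75,-1.1]));print("goal",qg.round(3),e)
qm=np.array([0.1,.3,-.2,2.2,1.0,.5,-1.0])
Q=path([q0,qm,qg],[18,18])
pp=None
for i,q in enumerate(Q):
    P,R=fk(q); 
    if i%3==2:print(i,P.round(0),"z-axis",R.as_matrix()[:,2].round(2), "" if pp is None else (round(np.linalg.norm(P-pp[0])),round(np.degrees((pp[1].inv()*R).magnitude()),1)))
    pp=(P,R)
rows(Q)
E
```

```text
goal [ 0.574  0.798 -1.19   2.41   2.187  0.88  -0.455] 0.054118823380813315
2 [543.  61. 341.] z-axis [ 0.54  0.13 -0.83] (16, np.float64(5.3))
5 [517.  41. 307.] z-axis [ 0.44  0.07 -0.9 ] (16, np.float64(5.2))
8 [496.   8. 282.] z-axis [ 0.35 -0.02 -0.94] (15, np.float64(5.0))
11 [486. -33. 267.] z-axis [ 0.3  -0.12 -0.95] (15, np.float64(4.8))
14 [492. -76. 264.] z-axis [ 0.3  -0.23 -0.93] (15, np.float64(4.7))
17 [ 514. -114.  272.] z-axis [ 0.35 -0.32 -0.88] (15, np.float64(4.6))
20 [ 510. -102.  234.] z-axis [ 0.33 -0.33 -0.88] (12, np.float64(6.5))
23 [513. -83. 204.] z-axis [ 0.35 -0.32 -0.88] (12, np.float64(6.2))
26 [524. -55. 182.] z-axis [ 0.4  -0.26 -0.88] (13, np.float64(5.9))
29 [539. -16. 172.] z-axis [ 0.48 -0.17 -0.86] (15, np.float64(5.6))
32 [557.  33. 176.] z-axis [ 0.57 -0.03 -0.82] (18, np.float64(5.4))
35 [574.  85. 203.] z-axis [ 0.66  0.13 -0.74] (22, np.float64(5.3))
q [-0.782  0.158  0.759  2.197 -1.1    0.233 -0.422] t 2.7 tcp [569.2  66.4 380.6]
-0.05 -0.01 0.02 0.00 -0.03 -0.05 1; -0.10 -0.00 0.03 0.01 -0.05 -0.10 1; -0.15 0.00 0.04 0.01 -0.08 -0.15 1; -0.20 0.01 0.05 0.02 -0.11 -0.20 1; -0.25 0.03 0.06 0.02 -0.14 -0.26 1; -0.30 0.05 0.06 0.02 -0.17 -0.31 1; -0.35 0.08 0.06 0.02 -0.20 -0.35 1; -0.39 0.11 0.06 0.02 -0.22 -0.40 1; -0.43 0.14 0.06 0.02 -0.25 -0.45 1; -0.46 0.18 0.06 0.02 -0.27 -0.50 1; -0.48 0.22 0.06 0.02 -0.30 -0.55 1; -0.50 0.27 0.06 0.02 -0.32 -0.60 1
```

Run:
```python
from path import *
q0=read_state()["qpos"];g0=np.array([.1,.7,-.4,2.3,2.8,.75,-1.1])
for p in [(60,-38,110),(40,-38,90),(12,-38,60),(12,-38,30),(12,-38,3)]:
    q,e=ik(tip(*p),R1,g0,.02 if 0 else .002);print(p,q.round(2),round(e,4))
qg,e=ik(tip(60,-38,110),R1,g0)
qm=np.array([0.1,.2,-.2,2.1,1.0,.5,-1.0])
Q=path([q0,qm,qg],[18,18])
for i,q in enumerate(Q):
    P,R=fk(q)
    if i%4==3:print(i,P.round(0),"z-axis",R.as_matrix()[:,2].round(2))
rows(Q)
```

```text
(60, -38, 110) [ 0.13  0.49 -0.43  2.35  2.75  0.5  -1.12] 0.0
(40, -38, 90) [ 0.13  0.57 -0.44  2.37  2.77  0.59 -1.13] 0.0
(12, -38, 60) [ 0.12  0.68 -0.44  2.39  2.8   0.72 -1.14] 0.0
(12, -38, 30) [ 0.11  0.74 -0.43  2.35  2.81  0.73 -1.13] 0.0
(12, -38, 3) [ 0.1   0.79 -0.42  2.3   2.82  0.74 -1.12] 0.0
3 [546.  57. 350.] z-axis [ 0.54  0.12 -0.83]
7 [529.  23. 329.] z-axis [ 0.45  0.03 -0.89]
11 [529. -29. 326.] z-axis [ 0.42 -0.11 -0.9 ]
15 [551. -86. 346.] z-axis [ 0.47 -0.26 -0.85]
19 [ 581. -112.  355.] z-axis [ 0.54 -0.35 -0.77]
23 [604. -95. 332.] z-axis [ 0.61 -0.33 -0.72]
27 [623. -52. 305.] z-axis [ 0.68 -0.24 -0.69]
31 [627.  13. 272.] z-axis [ 0.72 -0.07 -0.69]
35 [605.  92. 236.] z-axis [ 0.69  0.14 -0.71]
q [-0.782  0.158  0.759  2.197 -1.1    0.233 -0.422] t 2.7 tcp [569.2  66.4 380.6]
-0.03 -0.00 0.01 0.01 -0.02 -0.05 1; -0.06 -0.00 0.01 0.01 -0.04 -0.10 1; -0.10 0.00 0.02 0.01 -0.06 -0.15 1; -0.13 0.01 0.02 0.01 -0.08 -0.20 1; -0.16 0.03 0.03 0.02 -0.11 -0.26 1; -0.19 0.05 0.03 0.01 -0.13 -0.31 1; -0.21 0.08 0.03 0.01 -0.15 -0.36 1; -0.23 0.11 0.02 0.01 -0.17 -0.41 1; -0.25 0.15 0.02 0.00 -0.19 -0.46 1; -0.26 0.19 0.02 -0.01 -0.21 -0.50 1; -0.27 0.24 0.01 -0.02 -0.22 -0.55 1; -0.27 0.28 0.01 -0.03 -0.24 -0.60 1
```

Emit:
move_arm(rows="-0.03 0 0.01 0.01 -0.02 -0.05 1; -0.06 0 0.01 0.01 -0.04 -0.1 1; -0.1 0 0.02 0.01 -0.06 -0.15 1; -0.13 0.01 0.02 0.01 -0.08 -0.2 1; -0.16 0.03 0.03 0.02 -0.11 -0.26 1; -0.19 0.05 0.03 0.01 -0.13 -0.31 1; -0.21 0.08 0.03 0.01 -0.15 -0.36 1; -0.23 0.11 0.02 0.01 -0.17 -0.41 1; -0.25 0.15 0.02 0 -0.19 -0.46 1; -0.26 0.19 0.02 -0.01 -0.21 -0.5 1; -0.27 0.24 0.01 -0.02 -0.22 -0.55 1; -0.27 0.28 0.01 -0.03 -0.24 -0.6 1")

```text
clock: 3.7
eef_pos: [526.3, -30.5, 322.4]
tool_rot: [2.702, -0.097, 1.111]
force: [0.5, 0.1, -1.1]
width: -0.2
gripper_force: 0.0
```

```bash
cat > next.py <<'E'
from path import *
import sys
n=int(sys.argv[1]);q0=read_state()["qpos"];g0=np.array([.1,.7,-.4,2.3,2.8,.75,-1.1])
qg,e=ik(tip(60,-38,110),R1,g0);qm=np.array([0.1,.2,-.2,2.1,1.0,.5,-1.0])
Q=path([q0,qm,qg],[n,18]) if n else path([q0,qg],[int(sys.argv[2])])
print("fk check",fk(q0)[0].round(1));rows(Q)
for i in (3,7,11):print(fk(Q[i])[0].round(0))
E
python3 next.py 6
```

```text
fk check [526.2 -32.6 322.7]
q [-0.845  0.284  0.963  2.149 -0.367  0.403 -0.128] t 3.7 tcp [526.3 -30.5 322.4]
-0.06 -0.02 0.03 0.02 -0.03 -0.05 1; -0.11 -0.01 0.05 0.03 -0.06 -0.10 1; -0.15 0.03 0.05 0.02 -0.08 -0.14 1; -0.18 0.10 0.04 -0.01 -0.10 -0.19 1; -0.18 0.19 0.01 -0.06 -0.11 -0.23 1; -0.16 0.30 -0.04 -0.12 -0.12 -0.27 1; -0.16 0.31 -0.02 -0.12 -0.13 -0.33 1; -0.15 0.31 0.01 -0.13 -0.14 -0.39 1; -0.14 0.31 0.03 -0.14 -0.15 -0.46 1; -0.12 0.32 0.06 -0.14 -0.16 -0.52 1; -0.10 0.32 0.08 -0.15 -0.16 -0.58 1; -0.07 0.31 0.10 -0.16 -0.16 -0.64 1
[531. -91. 319.]
[ 581. -112.  355.]
[604. -95. 332.]
```

```bash
cat > next.py <<'E'
from path import *
import sys
q0=read_state()["qpos"];n=int(sys.argv[1]);g=np.array(eval(sys.argv[2]));wp=eval(sys.argv[3]);flip=int(sys.argv[4])
qg,e=ik(tip(*wp),R1 if flip else Rt,g,.01);print("goal",qg.round(2),round(e,4))
Q=path([q0,qg],[n])
print("fk check",(fk(q0)[0]-read_state()["eef_pos"]).round(1));rows(Q)
pp=fk(q0)
for i,q in enumerate(Q):
    P,R=fk(q)
    if i%4==3 or i==n-1:print(i,P.round(0),R.as_matrix()[:,2].round(2),round(np.degrees((pp[1].inv()*R).magnitude()),1))
    pp=(P,R)
E
python3 next.py 32 "[-.7,.6,.9,2.35,3.5,.7,-2.2]" "(60,-38,110)" 1; python3 next.py 32 "[-.7,.6,.9,2.35,3.5,.7,.8]" "(60,-38,110)" 0
```

```text
goal [-0.67  0.57  0.7   2.36  3.77  0.61 -2.27] 0.0001
fk check [-0.1 -2.1  0.4]
q [-0.845  0.284  0.963  2.149 -0.367  0.403 -0.128] t 3.7 tcp [526.3 -30.5 322.4]
-0.07 -0.01 0.01 0.01 -0.04 -0.04 1; -0.13 -0.02 0.02 0.01 -0.08 -0.07 1; -0.20 -0.02 0.02 0.01 -0.11 -0.11 1; -0.25 -0.02 0.02 0.01 -0.15 -0.15 1; -0.31 -0.00 0.02 0.01 -0.19 -0.18 1; -0.36 0.02 0.01 0.00 -0.22 -0.22 1; -0.40 0.05 0.01 -0.01 -0.26 -0.26 1; -0.44 0.08 -0.00 -0.02 -0.29 -0.30 1; -0.47 0.12 -0.01 -0.03 -0.32 -0.34 1; -0.49 0.16 -0.02 -0.04 -0.35 -0.38 1; -0.51 0.20 -0.03 -0.06 -0.37 -0.42 1; -0.51 0.25 -0.04 -0.07 -0.39 -0.46 1
3 [492. -97. 307.] [ 0.31 -0.32 -0.89] 4.7
7 [ 486. -159.  321.] [ 0.29 -0.53 -0.8 ] 4.6
11 [ 512. -198.  351.] [ 0.37 -0.66 -0.65] 4.5
15 [ 563. -199.  379.] [ 0.52 -0.68 -0.51] 4.5
19 [ 619. -158.  386.] [ 0.69 -0.58 -0.43] 4.6
23 [658. -83. 362.] [ 0.82 -0.37 -0.45] 4.8
27 [657.   9. 308.] [ 0.83 -0.1  -0.55] 5.0
31 [605.  92. 236.] [ 0.69  0.14 -0.71] 5.3
goal [-0.69  0.58  0.74  2.36  3.81  0.63  0.83] 0.0001
fk check [-0.1 -2.1  0.4]
q [-0.845  0.284  0.963  2.149 -0.367  0.403 -0.128] t 3.7 tcp [526.3 -30.5 322.4]
-0.07 -0.01 0.01 0.01 -0.04 -0.10 1; -0.14 -0.02 0.02 0.02 -0.08 -0.20 1; -0.20 -0.02 0.02 0.03 -0.12 -0.29 1; -0.26 -0.02 0.02 0.04 -0.15 -0.39 1; -0.32 -0.00 0.02 0.05 -0.19 -0.49 1; -0.37 0.02 0.01 0.07 -0.23 -0.59 1; -0.42 0.05 0.00 0.09 -0.26 -0.69 1; -0.45 0.08 -0.01 0.10 -0.30 -0.79 1; -0.49 0.12 -0.02 0.12 -0.33 -0.88 1; -0.51 0.17 -0.03 0.14 -0.37 -0.98 1; -0.52 0.21 -0.05 0.16 -0.40 -1.08 1; -0.52 0.26 -0.06 0.18 -0.43 -1.18 1
3 [491. -99. 307.] [ 0.31 -0.33 -0.89] 9.5
7 [ 484. -163.  322.] [ 0.29 -0.54 -0.79] 9.5
11 [ 511. -203.  355.] [ 0.37 -0.68 -0.64] 9.5
15 [ 563. -204.  385.] [ 0.52 -0.7  -0.49] 9.5
19 [ 621. -161.  394.] [ 0.7  -0.59 -0.41] 9.4
23 [661. -84. 369.] [ 0.83 -0.37 -0.43] 9.3
27 [659.   9. 312.] [ 0.84 -0.1  -0.54] 9.3
31 [605.  92. 236.] [ 0.69  0.14 -0.71] 9.2
```

Emit:
move_arm(rows="-0.07 -0.01 0.01 0.01 -0.04 -0.04 1; -0.13 -0.02 0.02 0.01 -0.08 -0.07 1; -0.2 -0.02 0.02 0.01 -0.11 -0.11 1; -0.25 -0.02 0.02 0.01 -0.15 -0.15 1; -0.31 0 0.02 0.01 -0.19 -0.18 1; -0.36 0.02 0.01 0 -0.22 -0.22 1; -0.4 0.05 0.01 -0.01 -0.26 -0.26 1; -0.44 0.08 0 -0.02 -0.29 -0.3 1; -0.47 0.12 -0.01 -0.03 -0.32 -0.34 1; -0.49 0.16 -0.02 -0.04 -0.35 -0.38 1; -0.51 0.2 -0.03 -0.06 -0.37 -0.42 1; -0.51 0.25 -0.04 -0.07 -0.39 -0.46 1")

```text
clock: 4.7
eef_pos: [507.6, -195.1, 345.2]
tool_rot: [2.734, 0.745, 1.502]
force: [-0.7, -0.7, -0.4]
width: -0.2
gripper_force: 0.0
```

```bash
python3 next.py 20 "[-.7,.6,.9,2.35,3.5,.7,-2.2]" "(60,-38,110)" 1
```

```text
goal [-0.67  0.57  0.7   2.36  3.77  0.61 -2.27] 0.0001
fk check [ 0.9 -3.8  2.8]
q [-0.962  0.565  1.259  2.22   0.554  0.238 -0.321] t 4.7 tcp [ 507.6 -195.1  345.2]
-0.03 -0.01 0.01 0.01 -0.02 -0.05 1; -0.05 -0.02 0.02 0.01 -0.04 -0.09 1; -0.07 -0.01 0.03 0.01 -0.06 -0.13 1; -0.09 0.00 0.04 0.00 -0.08 -0.18 1; -0.10 0.03 0.04 -0.01 -0.10 -0.22 1; -0.10 0.06 0.05 -0.03 -0.11 -0.27 1; -0.10 0.11 0.05 -0.05 -0.13 -0.31 1; -0.09 0.16 0.05 -0.08 -0.14 -0.35 1; -0.06 0.22 0.05 -0.11 -0.15 -0.39 1; -0.02 0.27 0.04 -0.15 -0.15 -0.43 1; 0.04 0.33 0.03 -0.19 -0.15 -0.47 1; 0.10 0.39 0.02 -0.23 -0.14 -0.51 1
3 [ 511. -222.  355.] [ 0.35 -0.73 -0.59] 4.4
7 [ 556. -214.  366.] [ 0.49 -0.72 -0.49] 4.7
11 [ 619. -152.  354.] [ 0.69 -0.56 -0.46] 5.3
15 [650. -39. 306.] [ 0.8  -0.24 -0.55] 6.0
19 [605.  92. 236.] [ 0.69  0.14 -0.71] 6.6
```

Emit:
move_arm(rows="-0.03 -0.01 0.01 0.01 -0.02 -0.05 1; -0.05 -0.02 0.02 0.01 -0.04 -0.09 1; -0.07 -0.01 0.03 0.01 -0.06 -0.13 1; -0.09 0 0.04 0 -0.08 -0.18 1; -0.1 0.03 0.04 -0.01 -0.1 -0.22 1; -0.1 0.06 0.05 -0.03 -0.11 -0.27 1; -0.1 0.11 0.05 -0.05 -0.13 -0.31 1; -0.09 0.16 0.05 -0.08 -0.14 -0.35 1")

```text
clock: 5.37
eef_pos: [546.0, -219.1, 366.0]
tool_rot: [-3.043, 1.043, 2.247]
force: [-0.0, -0.5, 0.7]
width: -0.0
gripper_force: 0.0
```

```bash
python3 next.py 16 "[-.7,.6,.9,2.35,3.5,.7,-2.2]" "(60,-38,110)" 1
```

```text
goal [-0.67  0.57  0.7   2.36  3.77  0.61 -2.27] 0.0001
fk check [ 2.8 -2.1  2.8]
q [-0.899  0.625  1.175  2.264  1.784  0.267 -1.091] t 5.3667 tcp [ 546.  -219.1  366. ]
-0.01 0.03 0.01 -0.02 -0.01 -0.03 1; -0.01 0.07 0.01 -0.04 -0.02 -0.07 1; 0.00 0.12 0.02 -0.06 -0.02 -0.10 1; 0.02 0.17 0.01 -0.09 -0.03 -0.13 1; 0.04 0.23 0.01 -0.12 -0.03 -0.16 1; 0.06 0.29 -0.00 -0.16 -0.03 -0.19 1; 0.10 0.35 -0.02 -0.19 -0.03 -0.22 1; 0.14 0.41 -0.04 -0.24 -0.03 -0.25 1; 0.19 0.48 -0.07 -0.28 -0.02 -0.27 1; 0.25 0.54 -0.10 -0.32 -0.01 -0.30 1; 0.31 0.59 -0.14 -0.37 0.00 -0.32 1; 0.38 0.65 -0.19 -0.42 0.02 -0.34 1
3 [ 589. -191.  357.] [ 0.59 -0.66 -0.48] 3.8
7 [ 630. -124.  330.] [ 0.72 -0.47 -0.51] 4.4
11 [644. -24. 286.] [ 0.78 -0.19 -0.59] 5.0
15 [605.  92. 236.] [ 0.69  0.14 -0.71] 5.5
```

Emit:
move_arm(rows="-0.01 0.03 0.01 -0.02 -0.01 -0.03 1; -0.01 0.07 0.01 -0.04 -0.02 -0.07 1; 0 0.12 0.02 -0.06 -0.02 -0.1 1; 0.02 0.17 0.01 -0.09 -0.03 -0.13 1; 0.04 0.23 0.01 -0.12 -0.03 -0.16 1; 0.06 0.29 0 -0.16 -0.03 -0.19 1; 0.1 0.35 -0.02 -0.19 -0.03 -0.22 1; 0.14 0.41 -0.04 -0.24 -0.03 -0.25 1; 0.19 0.48 -0.07 -0.28 -0.02 -0.27 1; 0.25 0.54 -0.1 -0.32 -0.01 -0.3 1; 0.31 0.59 -0.14 -0.37 0 -0.32 1; 0.38 0.65 -0.19 -0.42 0.02 -0.34 1")

```text
clock: 6.37
eef_pos: [645.1, -23.4, 286.9]
tool_rot: [-2.921, 0.916, -3.096]
force: [0.4, 0.3, -1.0]
width: 0.1
gripper_force: 0.0
```

```bash
python3 next.py 6 "[-.7,.6,.9,2.35,3.5,.7,-2.2]" "(60,-38,110)" 1|head -12
```

```text
goal [-0.67  0.57  0.7   2.36  3.77  0.61 -2.27] 0.0001
fk check [2.8 2.3 1.5]
q [-0.439  0.471  0.373  2.323  2.816  0.527 -1.456] t 6.3667 tcp [645.1 -23.4 286.9]
-0.01 0.07 0.00 -0.03 -0.01 -0.01 1; 0.01 0.14 0.00 -0.07 -0.01 -0.03 1; 0.04 0.21 -0.01 -0.11 0.00 -0.04 1; 0.08 0.27 -0.02 -0.14 0.02 -0.05 1; 0.14 0.33 -0.05 -0.18 0.04 -0.06 1; 0.20 0.38 -0.07 -0.21 0.08 -0.07 1
3 [635.  57. 261.] [ 0.77  0.04 -0.64] 3.8
5 [605.  92. 236.] [ 0.69  0.14 -0.71] 4.2
```

Emit:
move_arm(rows="-0.01 0.07 0 -0.03 -0.01 -0.01 1; 0.01 0.14 0 -0.07 -0.01 -0.03 1; 0.04 0.21 -0.01 -0.11 0 -0.04 1; 0.08 0.27 -0.02 -0.14 0.02 -0.05 1; 0.14 0.33 -0.05 -0.18 0.04 -0.06 1; 0.2 0.38 -0.07 -0.21 0.08 -0.07 1; 0.2 0.38 -0.07 -0.21 0.08 -0.07 1")

```text
clock: 6.95
eef_pos: [606.6, 91.0, 236.4]
tool_rot: [3.14, 0.778, -2.952]
force: [0.7, -0.1, -0.4]
width: -0.2
gripper_force: 0.0
```

```bash
sed -i "s/^def where.*/R1=Rt*Ro.from_euler('z',np.pi)\ndef where():/; s/inv()\*Rt).as/inv()*R1).as/" plan.py
python3 - <<'E'
from plan import *
where();go(tip(60,-38,110),R1);go(tip(12,-38,30),R1)
T=get_image("top");S=get_image("side")
a=cv2.resize(T["img"][110:230,170:310],None,fx=4,fy=4,interpolation=2);b=cv2.resize(S["img"][190:320,190:300],None,fx=3.7,fy=3.7,interpolation=2)
c=np.zeros((490,980,3),np.uint8);c[:480,:560]=a;b=b[:480,:407];c[:b.shape[0],565:565+b.shape[1]]=b
c=cv2.resize(c,(800,400));cv2.imwrite("pics/p1.png",c[:,:,::-1])
E
```

```text
tip in face [ 60.8384 -38.989  109.4181] F face [ 0.1358 -0.1966 -0.7647] rot err [-0.002  -0.0077 -0.004 ] 6.95 -0.1739173131417637
clock 6.95 tcp [606.6004  90.9635 236.389 ] F [ 0.6627 -0.0695 -0.4447] w -0.1739173131417637 q [-0.2306  0.465   0.0498  2.3401  3.1889  0.4413 -1.6268]
shift [ 0.0028  0.0033 -0.0019] turn [-0.0013 -0.0049 -0.0025]
clock 6.95 tcp [606.6004  90.9635 236.389 ] F [ 0.6627 -0.0695 -0.4447] w -0.1739173131417637 q [-0.2306  0.465   0.0498  2.3401  3.1889  0.4413 -1.6268]
shift [0.1608 0.0032 0.266 ] turn [-0.0013 -0.0049 -0.0025]
```

View pics/p1.png

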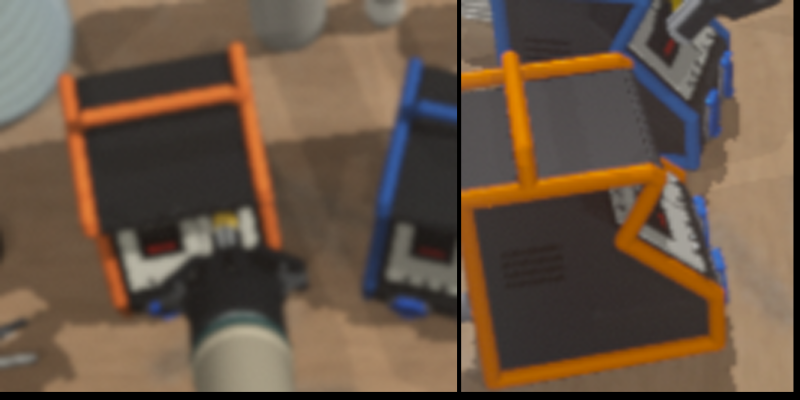

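The gripper is aligned in front of the yellow button (top view (225,225)) and clear of the lever at (160,240). I'll move in to 30 mm off the face, then press.

Emit:
move_arm(rows="0.05 0 0.05 0 -0.005 -0.002 1; 0.1 0.003 0.1 0 -0.005 -0.002 1; 0.16 0.003 0.16 0 -0.005 -0.002 1; 0.16 0.003 0.22 0 -0.005 -0.002 1; 0.16 0.003 0.266 0 -0.005 -0.002 1; 0.16 0.003 0.266 0 -0.005 -0.002 1; 0.16 0.003 0.266 0 -0.005 -0.002 1")

```text
clock: 7.63
eef_pos: [630.3, 95.0, 147.0]
tool_rot: [-3.135, 0.79, -2.946]
force: [0.3, 0.2, 0.4]
width: -0.2
gripper_force: 0.0
```

Run:
```python
from plan import *
where();go(tip(12,-38,5),R1)
```

```text
tip in face [ 14.6735 -39.5973  29.2347] F face [0.5277 0.1536 0.0055] rot err [-0.0065  0.005   0.0004] 7.6333 -0.18846818083785702
clock 7.6333 tcp [630.3171  95.0278 147.0473] F [0.3325 0.2222 0.377 ] w -0.18846818083785702 q [-0.2342  0.7025  0.0548  2.3435  3.1731  0.6946 -1.618 ]
shift [0.0093 0.0059 0.0807] turn [-0.0042  0.0032  0.0002]
```

Emit:
move_arm(rows="0.009 0.005 0.03 0 0 0 1; 0.009 0.005 0.055 0 0 0 1; 0.009 0.005 0.065 0 0 0 1; 0.009 0.005 0.075 0 0 0 1; 0.009 0.005 0.083 0 0 0 1; 0.009 0.005 0.083 0 0 0 1; 0.009 0.005 0.083 0 0 0 1; 0.009 0.005 0.083 0 0 0 1")

```text
clock: 8.3
eef_pos: [645.3, 100.4, 128.3]
tool_rot: [-3.136, 0.791, -2.945]
force: [-1.6, 0.6, 3.6]
width: 0.0
gripper_force: 1.5
```

```bash
cat > look.py <<'E'
from plan import *
import sys
where()
T=get_image("top");S=get_image("side")
a=cv2.resize(T["img"][110:230,170:290],None,fx=4,fy=4,interpolation=2);b=cv2.resize(S["img"][190:310,220:300],None,fx=4,fy=4,interpolation=2)
cv2.imwrite(sys.argv[1],np.hstack([a,b])[:,:,::-1])
E
python3 look.py pics/p2.png
```

```text
tip in face [ 12.5472 -37.2331   4.8181] F face [1.479  0.8565 3.5667] rot err [-0.0045  0.0055  0.0008] 8.3 0.027131276199409582
```

View pics/p2.png

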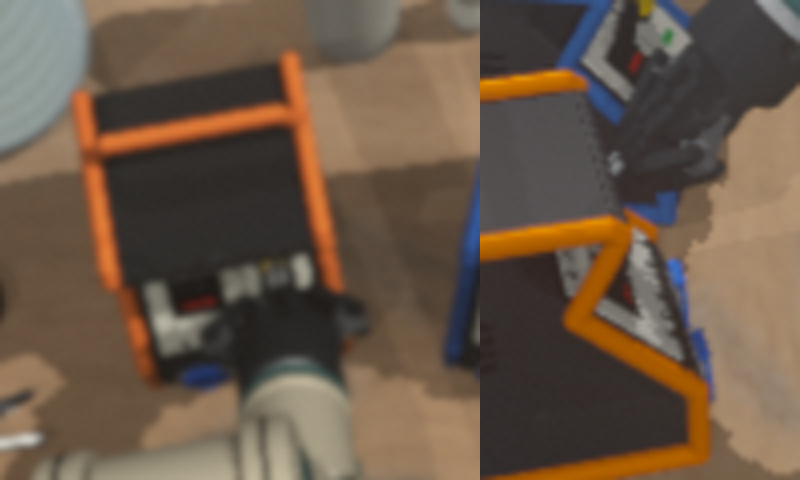

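The fingers are on the button at 3.6 N and the lever is still up (red mark at (200,300)), so I'll press further.

Emit:
move_arm(rows="0 0 0.005 0 0 0 1; 0 0 0.01 0 0 0 1; 0 0 0.013 0 0 0 1; 0 0 0.015 0 0 0 1; 0 0 0.015 0 0 0 1; 0 0 0.015 0 0 0 1; 0 0 0.015 0 0 0 1; 0 0 0.015 0 0 0 1")

```text
clock: 9.07
eef_pos: [648.3, 101.1, 125.2]
tool_rot: [-3.136, 0.791, -2.945]
force: [-4.0, -0.1, 7.8]
width: -0.2
gripper_force: 4.4
```

```bash
python3 look.py pics/p3.png
```

```text
tip in face [ 12.5329 -37.1732   0.4499] F face [2.7725 0.6693 8.2923] rot err [-0.0044  0.0056  0.0009] 9.0667 -0.22537676961964337
```

View pics/p3.png

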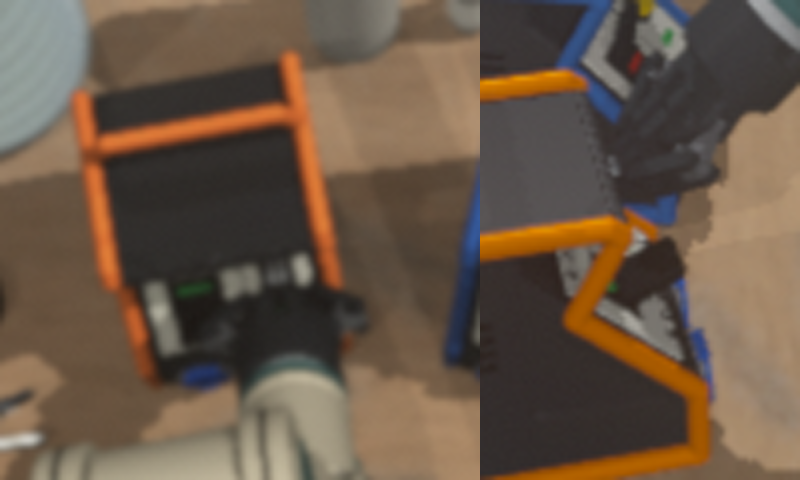

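The lever has dropped: it hangs at (655,270) in the side crop, with the green mark showing at (195,290) in the top crop. Next I'll plan the retreat and the lift.

```bash
cat >> plan.py <<'E'
def tilt(deg): return Ro.from_euler('xyz',[np.pi,-np.radians(deg),yaw])*Ro.from_euler('z',np.pi)
def tipT(x,y,z,R): return face(x,y,z)-14*R.as_matrix()[:,2]
def tipnow():
    st=read_state();R=Ro.from_euler('xyz',st["tool_rot"]).as_matrix()
    print("tip",(Rf.T@(st["eef_pos"]+14*R[:,2]-O)).round(1),"F face",(Rf.T@st["force"]).round(1),"t",st["clock"],"q",st["qpos"].round(2))
E
python3 - <<'E'
from plan import *
from ik import *
q=read_state()["qpos"]
for a in (45,38,30):
  q=read_state()["qpos"]
  for p,t in [((12,-38,60),45),((-50,26,60),a),((-50,26,20),a),((-20,26,20),a),((12,26,20),a)]:
    R=tilt(t);q,e=ik(tipT(*p,R),R,q,.005,.03);print(a,p,q.round(2),round(e,4))
R=tilt(38)
go(tip(12,-38,60),R1);go(tipT(12,-38,60,R),R);go(tipT(-50,26,60,R),R);go(tipT(-50,26,20,R),R);tipnow()
E
```

```text
45 (12, -38, 60) [-0.22  0.64  0.05  2.4   3.19  0.69 -1.62] 0.0
45 (-50, 26, 60) [ 0.35  1.06 -1.22  2.44  2.19  1.25 -0.54] 0.0959
45 (-50, 26, 20) [ 0.36  1.23 -1.22  2.44  2.37  1.41 -0.52] 0.0015
45 (-20, 26, 20) [ 0.37  1.16 -1.22  2.38  2.33  1.31 -0.49] 0.0
45 (12, 26, 20) [ 0.38  1.1  -1.22  2.32  2.28  1.21 -0.45] 0.0
38 (12, -38, 60) [-0.22  0.64  0.05  2.4   3.19  0.69 -1.62] 0.0
38 (-50, 26, 60) [-0.4   0.68  0.06  2.43  3.03  0.63 -1.63] 0.0
38 (-50, 26, 20) [-0.39  0.76  0.06  2.37  3.04  0.64 -1.63] 0.0
38 (-20, 26, 20) [-0.39  0.71  0.07  2.31  3.04  0.54 -1.62] 0.0
38 (12, 26, 20) [-0.39  0.67  0.08  2.24  3.04  0.43 -1.61] 0.0
30 (12, -38, 60) [-0.22  0.64  0.05  2.4   3.19  0.69 -1.62] 0.0
30 (-50, 26, 60) [-0.41  0.63  0.09  2.32  3.07  0.32 -1.65] 0.0
30 (-50, 26, 20) [-0.39  0.71  0.08  2.26  3.07  0.34 -1.65] 0.0
30 (-20, 26, 20) [-0.29  0.67 -0.06  2.19  2.73  0.26 -1.28] 0.0004
30 (12, 26, 20) [-0.14  0.65 -0.26  2.12  2.14  0.26 -0.65] 0.0003
clock 9.1667 tcp [648.3316 101.0667 125.1764] F [-4.7411  0.2589  7.2093] w 0.17234377514333885 q [-0.2362  0.7602  
[... 159 characters left out ...]
  0.2589  7.2093] w 0.17234377514333885 q [-0.2362  0.7602  0.052   2.3001  3.1698  0.7094 -1.6193]
shift [-0.005  -0.0037 -0.1981] turn [-0.0028  0.0814  0.0004]
clock 9.1667 tcp [648.3316 101.0667 125.1764] F [-4.7411  0.2589  7.2093] w 0.17234377514333885 q [-0.2362  0.7602  0.052   2.3001  3.1698  0.7094 -1.6193]
shift [ 0.2014  0.2099 -0.2002] turn [-0.0028  0.0814  0.0004]
clock 9.1667 tcp [648.3316 101.0667 125.1764] F [-4.7411  0.2589  7.2093] w 0.17234377514333885 q [-0.2362  0.7602  0.052   2.3001  3.1698  0.7094 -1.6193]
shift [ 0.2022  0.2104 -0.0669] turn [-0.0028  0.0814  0.0004]
tip [ 12.6 -37.2   0.4] F face [1.8 1.2 8.4] t 9.1667 q [-0.24  0.76  0.05  2.3   3.17  0.71 -1.62]
```

Emit:
move_arm(rows="0 0 -0.05 0 0 0 1; 0 0 -0.1 0 0 0 1; 0 0 -0.16 0 0.02 0 1; 0 0 -0.2 0 0.05 0 1; 0.06 0 -0.2 0 0.08 0 1; 0.12 0.05 -0.2 0 0.08 0 1; 0.17 0.11 -0.2 0 0.08 0 1; 0.2 0.17 -0.2 0 0.08 0 1; 0.2 0.21 -0.2 0 0.08 0 1; 0.2 0.21 -0.2 0 0.08 0 1; 0.2 0.21 -0.2 0 0.08 0 1")

```text
clock: 10.08
eef_pos: [552.9, 146.8, 123.6]
tool_rot: [-3.136, 0.664, -2.945]
force: [0.3, -0.2, 0.7]
width: -0.0
gripper_force: 0.0
```

```bash
python3 look.py pics/p4.png
python3 - <<'E'
from plan import *
R=tilt(38);tipnow();go(tipT(-50,26,20,R),R);go(tipT(12,26,20,R),R)
E
```

```text
tip in face [-48.4907  26.2114  59.2252] F face [ 0.6688 -0.2794  0.2854] rot err [-0.0045 -0.1218  0.0013] 10.0833 -0.03156547541122278
tip [-49.7  24.6  59.5] F face [-0.3  1.1  0.1] t 10.1833 q [-0.42  0.68  0.07  2.43  3.02  0.63 -1.63]
clock 10.1833 tcp [553.4864 145.3415 124.063 ] F [-0.5088  1.0299 -0.1065] w 0.12020370277362676 q [-0.4233  0.6847  0.0743  2.4284  3.0153  0.6279 -1.6329]
shift [-0.0148  0.0053  0.1308] turn [-0.0041  0.0008 -0.0005]
clock 10.1833 tcp [553.4864 145.3415 124.063 ] F [-0.5088  1.0299 -0.1065] w 0.12020370277362676 q [-0.4233  0.6847  0.0743  2.4284  3.0153  0.6279 -1.6329]
shift [-0.22    0.0054  0.1058] turn [-0.0041  0.0008 -0.0005]
```

View pics/p4.png

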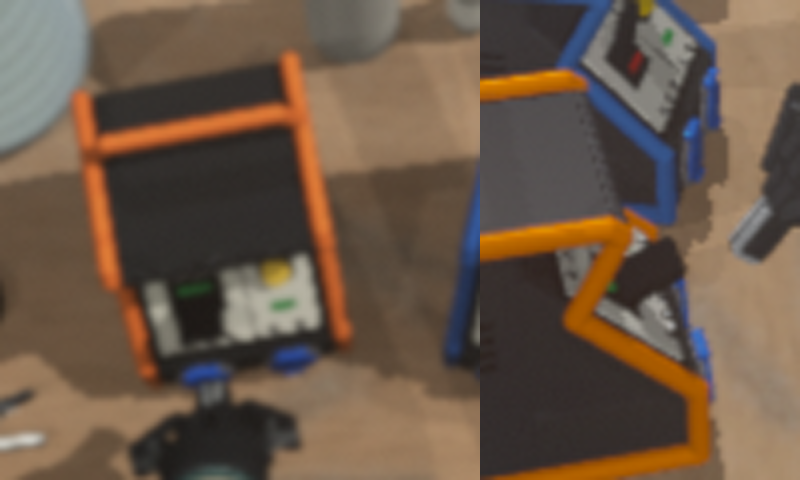

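The lever is down at (200,310), the button is out at (275,272), and the fingertips at (212,390) are below the lever and in line with it. I'll go in and lift.

Emit:
move_arm(rows="-0.02 0.005 0.04 0 0 0 1; -0.035 0.005 0.08 0 0 0 1; -0.035 0.005 0.117 0 0 0 1; -0.035 0.005 0.117 0 0 0 1; -0.06 0.005 0.117 0 0 0 1; -0.085 0.005 0.115 0 0 0 1; -0.11 0.005 0.113 0 0 0 1; -0.135 0.005 0.111 0 0 0 1; -0.16 0.005 0.109 0 0 0 1; -0.18 0.005 0.108 0 0 0 1; -0.18 0.005 0.108 0 0 0 1")

```text
clock: 11.1
eef_pos: [613.8, 159.0, 132.0]
tool_rot: [-3.136, 0.663, -2.948]
force: [-2.2, -1.2, -1.0]
width: 0.2
gripper_force: 1.3
```

Run:
```python
from plan import *
R=tilt(38);tipnow();go(tipT(12,26,20,R),R)
```

```text
tip [-0.4 26.3 21.4] F face [-2.4 -0.8  1. ] t 11.1 q [-0.41  0.68  0.09  2.26  3.02  0.46 -1.62]
clock 11.1 tcp [613.8073 158.9746 131.9698] F [-2.2248 -1.2495 -1.027 ] w 0.23907960767969502 q [-0.4114  0.6829  0.089   2.2646  3.0249  0.4616 -1.6177]
shift [-0.0415 -0.0011 -0.0005] turn [-0.0037  0.0002 -0.0005]
```

Emit:
move_arm(rows="-0.01 0 0 0 0 0 1; -0.02 0 0 0 0 0 1; -0.03 0 0 0 0 0 1; -0.03 0 0 0 0 0 1; -0.03 0 0 0 0 0 1")

```text
clock: 11.52
eef_pos: [621.2, 161.2, 137.5]
tool_rot: [-3.137, 0.665, -2.947]
force: [-1.2, -1.4, -0.7]
width: -0.3
gripper_force: 1.3
```

Run:
```python
from plan import *
tipnow()
```

```text
tip [ 8.9 27.  19.8] F face [-1.5 -1.1  0.6] t 11.5167 q [-0.41  0.67  0.09  2.24  3.03  0.43 -1.62]
```

Not at the stop yet. I'll keep lifting a little at a time.

Emit:
move_arm(rows="-0.01 0 0 0 0 0 1; -0.02 0 0 0 0 0 1; -0.02 0 0 0 0 0 1; -0.02 0 0 0 0 0 1")

```text
clock: 11.85
eef_pos: [623.1, 161.7, 139.2]
tool_rot: [-3.136, 0.658, -2.946]
force: [-5.4, -2.5, -4.2]
width: 0.2
gripper_force: 3.0
```

Run:
```python
from plan import *
tipnow()
```

```text
tip [11.5 27.2 19.7] F face [-7.  -1.4  1.1] t 11.85 q [-0.41  0.67  0.09  2.23  3.03  0.41 -1.61]
```

Emit:
move_arm(rows="-0.015 0 0 0 0 0 1; -0.025 0 0 0 0 0 1; -0.025 0 0 0 0 0 1")

```text
clock: 12.1
eef_pos: [623.5, 161.7, 139.9]
tool_rot: [-3.135, 0.644, -2.945]
force: [-12.8, -2.6, -8.0]
width: 0.1
gripper_force: 6.5
```

Run:
```python
from plan import *
tipnow()
```

```text
tip [12.1 27.1 19.9] F face [-14.9  -0.1   3.6] t 12.1 q [-0.41  0.66  0.1   2.22  3.03  0.38 -1.61]
```

The lever is firmly at its stop. I'll back off downslope, then out.

Emit:
move_arm(rows="0.03 0 0 0 0 0 1; 0.07 0 0 0 0 0 1; 0.12 0 -0.02 0 0 0 1; 0.17 0 -0.05 0 0 0 1; 0.2 0 -0.1 0 0 0 1; 0.2 0 -0.16 0 0 0 1; 0.2 0 -0.2 0 0 0 1; 0.2 0 -0.2 0 0 0 1; 0.2 0 -0.2 0 0 0 1")

```text
clock: 12.85
eef_pos: [550.6, 148.2, 157.5]
tool_rot: [-3.138, 0.669, -2.946]
force: [0.6, 0.2, 0.1]
width: 0.0
gripper_force: 0.0
```

```bash
python3 look.py pics/p5.png
```

```text
tip in face [-25.9386  28.0453  84.6593] F face [ 0.4938  0.0678 -0.4062] rot err [-0.0038 -0.1161  0.0003] 12.85 0.02540381522708648
```

View pics/p5.png

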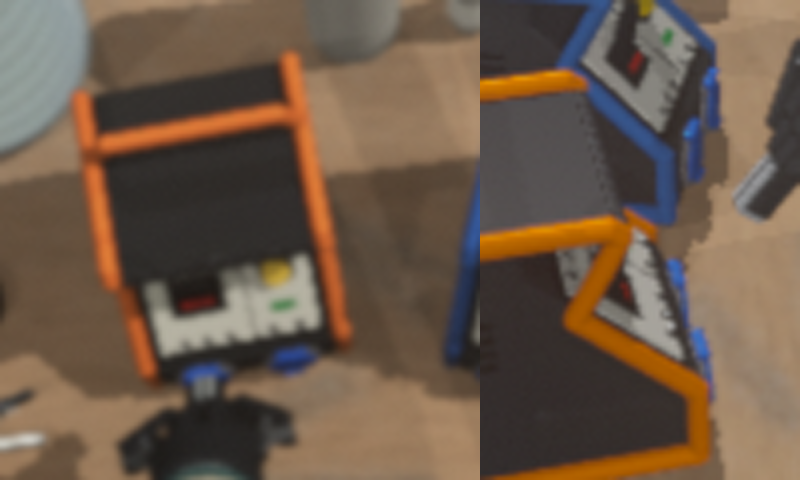

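The lever is up and latched (red mark at (200,300)), the button is out, the blue lever is still up (red mark at (635,62)), and the gripper is clear. I'll hand the job in.

```bash
python3 -c "
from cell import *
print(finish_job())"
```

```text
the job is handed in; nothing more can be done
None
```

I tested the orange distributor: its button dropped the lever, and I lifted the lever again until it latched and stayed up. In the last pictures the blue lever is also up and the gripper is clear. I handed the job in at about 13 s, but `finish_job()` returned no verdict.

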